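Clamp the screw jar and unscrew its tight cap

ROBOT

A 7-joint arm with a two-finger parallel gripper is mounted at the origin on a cart in front of the work surface, level with it; the furniture and walls round the work are solid. World frame = base frame: x ahead of the robot, y to its left, z up, the work surface at z = 0. Lengths are in mm, angles in rad, forces in N, time in s.
With the tool pointing down it reaches from about 400 to 925 mm from the base axis. Payload 4.1 kg.
Tool frame: the origin (TCP) lies midway between the tips of the shut fingers; the grasp point (between the pads) lies 19 mm behind it; z points along the fingers, y is the direction in which the jaws open and shut (so a half turn about z gives the same grasp; the last joint's range is limited). The gripper opens to 85 mm and grips with 20 to 120 N. Pads are 22 mm wide; open, the fingers measure 114 mm over their backs; the gripper's body (76 mm by 85 mm) begins 54 mm behind the grasp point. The pads swing forward as they close: fully open they stand 13 mm farther back than shut.
Start: joints at [-1.262, 0.398, 0.045, 1.537, -0.019, 1.207, -0.051], TCP at [257.767, 596.741, 231.347] pointing down, gripper open.
Joint ranges: [-2.82, 2.82], [-0.49, 2.23], [-1.37, 1.46], [0, 2.46], [-1.36, 4.5], [0.23, 2], [-2.94, 2.94]. Speed limits (rad/s): [2.57, 2.57, 3.14, 3.14, 3.14, 3.14, 3.14].

INTERFACE

Orientations are given as a 3x3 rotation matrix whose columns are the frame's x, y, z axes.
In Python, from bench import state, snapshot, calibration, arm gives the robot as it stands.
- The arm moves only by the shell command python3 -m crank 'ROWS'. ROWS is JSON, a list of rows, each an object of numbers: "claw": the finger opening in mm, from 0 to 85.4; "x", "y", "z": the shift along the world's x, y, z in units of 30 mm (1.0 is 30 mm); "rx", "ry", "rz": the turn, a rotation vector about the world's x, y, z in units of 10 degrees (1.0 is 10 degrees). In form: [{"claw": .., "x": .., "y": .., "z": .., "rx": .., "ry": .., "rz": ..}, ...]. A call has 1 to 12 rows; each row is the pose to reach, as a shift and turn from the pose commanded when the call began; what a row does not reach only later rows make up. A row lasts 1/8 s, in which the tool goes at most 62.5 mm and 10.7 degrees, less where a joint would pass 70% of its speed; a pose out of reach is approached as far as the arm can. A call with a gripper value outside its range is refused whole. The fingers move at their own pace and stop on an object; the grip force is fixed at half the most. Time passes only in rows, so rows that repeat a pose let the fingers close. It gives the time, the measured TCP pose, the force and the opening at its end, in the units of the state.
- state(): the state, without advancing time (a new reading comes with each control period).
- snapshot(name): name is "side" or "top" or "wrist"; returns the picture (400x640x3 uint8, red, green, blue); there is no depth.
- calibration(name): a dict with "fovy" (degrees; the focal length in pixels is half the picture's height over the tangent of half this angle, whatever the lens; pixels are square), "cx", "cy" (the principal point, pixels), "k1" (the pictures are not rectified: a ray, as slopes to the right and down, at radius r is drawn at 1 + k1 r^2 times it, then the intrinsics apply), "origin" and "orientation" of the camera in the world; the wrist camera has in their place "T_tool_cam" (4x4, takes a point from camera to tool coordinates, whose origin is the TCP and whose axes are the flange's). Camera axes: x right, y up, looking along -z (the intrinsics and any distortion apply to the point x, -y, -z); pixel columns grow to the right and rows downward; lengths in mm; the calibration is good to about 2 mm. A picture is of the moment at which its call begins: read the wrist's pose just before it. calibration takes no time and is no camera call.
- arm.hand_in(): hands the job in, once; it reports no verdict.
The state is a dict: "time": time; "qpos": joint angles; "joint_velocities": joint speeds; "effort": joint torques, N m; "ee_pos": TCP position; "tool_rot": TCP orientation; "ft_force": force on the tool from outside, world axes, zero at the start; "ft_torque": the same for the moment, N m; "opening": opening from 0.0 (shut) to 1.0 (fully open).
Only numpy, scipy, OpenCV 4.12 (cv2) and the standard library are available. Lean on these libraries where they do the work, as an engineer would, in place of code of your own. Each camera call takes 0.05 s, during which the arm holds its last target.

TASK

Lower the hinged bracing frame of the jar holder fully shut over the square jar, so that the jar cannot turn, and leave it shut. Then grip the jar's tight round cap and unscrew it anticlockwise (seen from above) until its thread lets go, and lift it off. Finish while still holding the cap level and still, directly above the jar with one to three centimetres of clear air under it; leave the jar standing in its holder and do not disturb the bottles and the tin nearby.

Things in the scene. Friction and masses are not known exactly. Their poses are not given: they have to be found in the camera images.
- jar_holder: Jar holder, fixed: plywood board 96 x 178 x 12 mm (x by y) with a low round aluminium rim (inside 74 mm, 6 mm high) round the jar. Origin at the board's underside, z up; board from y = -100 to +78 mm; the jar's centre stands at (0, -12 mm). The frame's hinge runs along x at y = +62 mm, 50 mm up.
- frame (a joint): Opening angle of the bracing frame (rad): 0 fully shut (level), 1.57 upright, 1.75 the stop. The hinge is stiff (0.16 N m): the frame stays where it is left. It is an open aluminium rectangle, 80 mm wide, 12 mm thick, that passes round the cap.
- frame_bar (a point): Centre of the black round handle bar at the frame's free end: 14 mm thick, 60 mm free between the side bars, parallel to the holder's x, 152 mm from the hinge axis. Shut, it lies at y = -90 mm in the holder's frame, 50 mm above the worktop, with 44 mm of free space between it and the jar.
- frame_hinge (a point): Middle of the frame's hinge axis, which runs along the holder's x, 50 mm above the worktop. From it, when shut, two side bars (10 mm wide, 60 mm apart, tops 56 mm above the worktop) pass 3 mm off two faces of the jar and keep it from turning more than about 9 degrees.
- jar: Loose square clear jar of brass screws, 0.25 kg: 54 x 54 mm, 52 mm tall, on the 12 mm board; origin at the centre of its underside, z up, x within a few degrees of the holder's. Neck 30 mm across; on it a slippery white plug with a rib turns stiffly with the cap (0.2 N m) and stays on the jar, its top 74.5 mm above the origin. With the frame open the whole jar turns with the cap.
- cap: Loose round aluminium cap, 48 mm across, 20 mm tall, 30 g; origin at the centre of its lower rim, z up. Screwed on, it is 58 mm above the jar's origin, x axis along the jar's. It lifts off only when turned anticlockwise from above by 42 to 83 degrees relative to the jar (63 is best; a stop at 85; clockwise blocked). It hardly rises while turning; 17 mm of lift clears the jar.
- oil_bottle: Bystander: dropper bottle with thin spout, 25 mm across, 85 mm tall, standing; origin at its underside.
- glue_bottle: Bystander: glue bottle with blunt cap, 32 mm across, 83 mm tall, standing; origin at its underside.
- screw_tin: Bystander: low round tin, 54 mm across, 21 mm tall; origin at its underside.
Things that resemble listed ones, but are neither listed nor needed, are in the scene too. Leave any red or turquoise look-alike of the jar alone.

How it is judged:
By the outcome, as a careful person would: the job done as asked, in the order asked, and still so for the second after the job is handed in, while the arm keeps its last pose, push and grip.
It also fails if it takes over 48 s, if anything falls off the work surface, if the arm or the gripper's body presses on something with over 40 N, if the wrist force passes 120 N, or if a joint passes its speed limit or range.

## Working session

There is one attempt and no reset: what is moved stays moved. The work goes in short steps, Python scripts to look and compute and a shell command to move; the robot and the scene stay as the last step left them, time stands still between calls to the robot, and variables do not carry over. Pictures are saved under pics/ and viewed, and the job is handed in when it is done.

```bash
mkdir -p pics; ls; cat > h.py <<'E'
import numpy as np, cv2
from bench import state, snapshot, calibration, arm
def save(n,im,scale=1,crop=None):
    if crop: im=im[crop[1]:crop[3],crop[0]:crop[2]]
    if scale!=1: im=cv2.resize(im,None,fx=scale,fy=scale,interpolation=cv2.INTER_CUBIC)
    cv2.imwrite('pics/'+n+'.png',im[:,:,::-1])
def cam(name,st=None):
    c=calibration(name)
    f=200/np.tan(np.radians(c['fovy'])/2)
    if 'T_tool_cam' in c:
        T=np.array(c['T_tool_cam']);R=np.array(st['tool_rot']).reshape(3,3);p=np.array(st['ee_pos'])
        return f,c['cx'],c['cy'],c['k1'],R@T[:3,3]+p,R@T[:3,:3]
    return f,c['cx'],c['cy'],c['k1'],np.array(c['origin']),np.array(c['orientation']).reshape(3,3)
def ray(C,u,v):
    f,cx,cy,k,o,R=C
    d=cv2.undistortPoints(np.array([[[u,v]]],float),np.array([[f,0,cx],[0,f,cy],[0,0,1.]]),np.array([k,0,0,0,0.]))[0,0]
    return o,R@np.array([d[0],-d[1],-1])
def onz(C,u,v,z):
    o,d=ray(C,u,v); return o+d*(z-o[2])/d[2]
def proj(C,P):
    f,cx,cy,k,o,R=C
    q=R.T@(np.asarray(P,float)-o); a=q[0]/-q[2]; b=-q[1]/-q[2]; r=a*a+b*b
    return np.array([cx+f*a*(1+k*r),cy+f*b*(1+k*r)])
def tri(rays):
    A=np.zeros((3,3));b=np.zeros(3)
    for o,d in rays:
        d=d/np.linalg.norm(d);M=np.eye(3)-np.outer(d,d);A+=M;b+=M@o
    p=np.linalg.solve(A,b)
    return p,[np.linalg.norm(np.cross(p-o,d/np.linalg.norm(d))) for o,d in rays]
E
python3 - <<'E'
from h import *
s=state();print(s)
for n in ['side','top','wrist']:
    print(n,calibration(n)); save(n+'0',snapshot(n))
E
```

```text
pics
{'time': 0.0, 'qpos': array([-1.26198919,  0.39915871,  0.04505472,  1.5379062 , -0.01870716,
        1.20691982, -0.05071548]), 'joint_velocities': array([-0.00011989, -0.00018789,  0.00129065, -0.00062394, -0.00113067,
       -0.00066179,  0.00119782]), 'effort': array([ 3.12548154e-04, -4.75118101e+01,  1.36444017e+00, -2.54228336e+01,
        1.14897732e-02,  9.29907983e-03, -3.02563265e-06]), 'ee_pos': array([257.51975525, 596.09870735, 230.27376494]), 'tool_rot': array([[-9.18022252e-01,  3.96528330e-01, -6.54559069e-04],
       [ 3.96528847e-01,  9.18020381e-01, -1.85833938e-03],
       [-1.35985647e-04, -1.96554846e-03, -9.99998059e-01]]), 'ft_force': array([ 0.10078786, -0.27075031,  0.72168193]), 'ft_torque': array([ 0.02832495, -0.00256279, -0.00582145]), 'opening': 1.0003724929787874}
side {'fovy': 43.59983845952812, 'cx': 317.6656793967338, 'cy': 199.69326185192074, 'k1': 0.05565434649092348, 'origin': array([  205.03068972, -1331.36712704,   616.83977751]), 'orientation': array([[ 0.9783122 ,  0.07533857, -0.19294907],
       [-0.20706778,  0.37958145, -0.90168778]
[... 155 characters left out ...]
8671, 'origin': array([ 277.27845736,  -74.03782022, 1285.39127163]), 'orientation': array([[ 0.00274801,  0.98461438, -0.17471968],
       [-0.99994184,  0.0045277 ,  0.00978816],
       [ 0.01042864,  0.17468262,  0.98456956]])}
wrist {'fovy': 68.02908666835735, 'cx': 311.01149775008525, 'cy': 197.04066872571414, 'k1': 0.003996442498575279, 'T_tool_cam': array([[-2.99552014e-04,  9.46728246e-01,  3.22033442e-01,
         8.35678654e+01],
       [ 9.99999580e-01,  4.79932370e-06,  9.16079494e-04,
        -2.79746927e-01],
       [ 8.65732791e-04,  3.22033581e-01, -9.46727851e-01,
        -1.42552301e+02],
       [ 0.00000000e+00,  0.00000000e+00,  0.00000000e+00,
         1.00000000e+00]])}
```

View pics/side0.png

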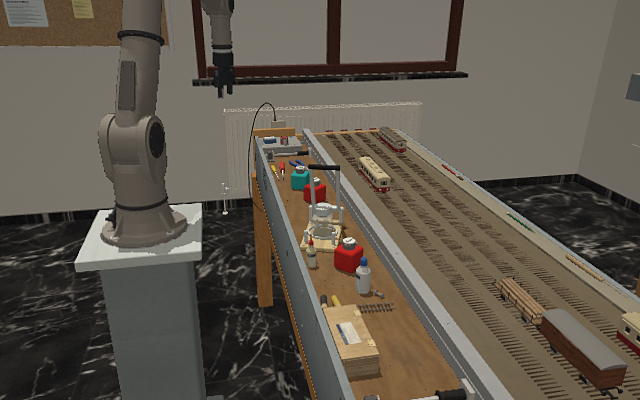

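View pics/top0.png

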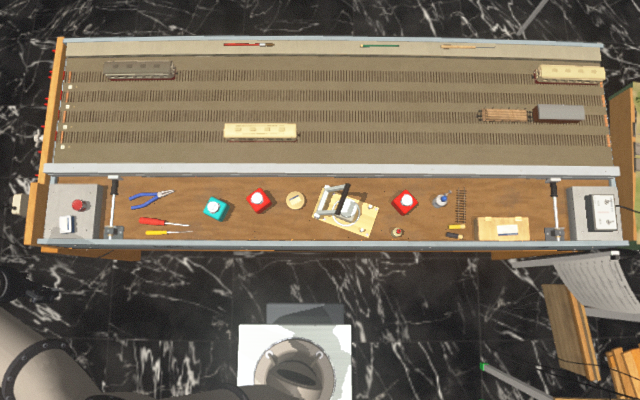

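View pics/wrist0.png

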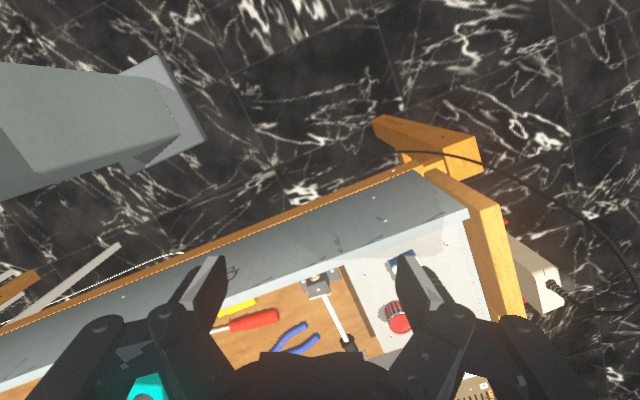

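```bash
python3 - <<'E'
from h import *
t=cv2.imread('pics/top0.png')[:,:,::-1]; save('topz',t,4,(280,165,480,250))
s=cv2.imread('pics/side0.png')[:,:,::-1]; save('sidez',s,5,(270,150,400,265))
C=cam('top')
for u,v in [(346,208),(325,190),(380,210)]: print(onz(C,u,v,0))
for z in (0,60,100): print([onz(C,300,y,z) for y in (177,240,174,166,244)])
E
```

```text
[ 483.44840397 -147.04481565    0.        ]
[537.36402674 -84.86059241   0.        ]
[ 477.88454993 -247.63570239    0.        ]
[array([576.63436049, -10.03754842,   0.        ]), array([388.39682814, -12.43782151,   0.        ]), array([585.84105522,  -9.91448181,   0.        ]), array([610.51106534,  -9.58218258,   0.        ]), array([376.74458857, -12.57892548,   0.        ])]
[array([562.66090775, -13.02497831,  60.        ]), array([383.21000107, -15.31321051,  60.        ]), array([571.43784876, -12.90765625,  60.        ]), array([594.95630243, -12.59086822,  60.        ]), array([372.10166932, -15.44772797,  60.        ])]
[array([553.34527259, -15.01659824, 100.        ]), array([379.75211636, -17.23013651, 100.        ]), array([561.83571111, -14.90310588, 100.        ]), array([584.58646049, -14.59665864, 100.        ]), array([369.00638982, -17.36026297, 100.        ])]
```

View pics/topz.png

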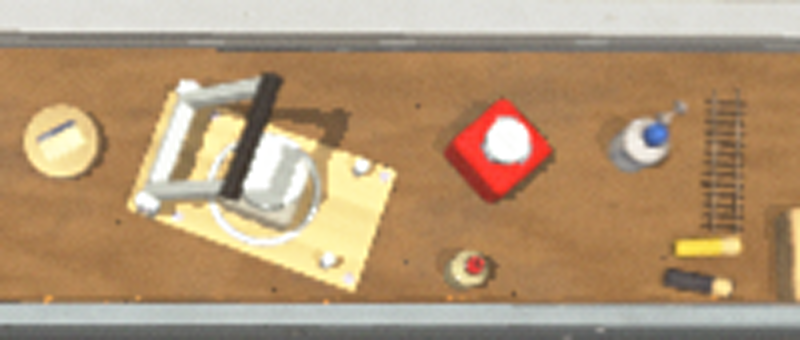

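View pics/sidez.png

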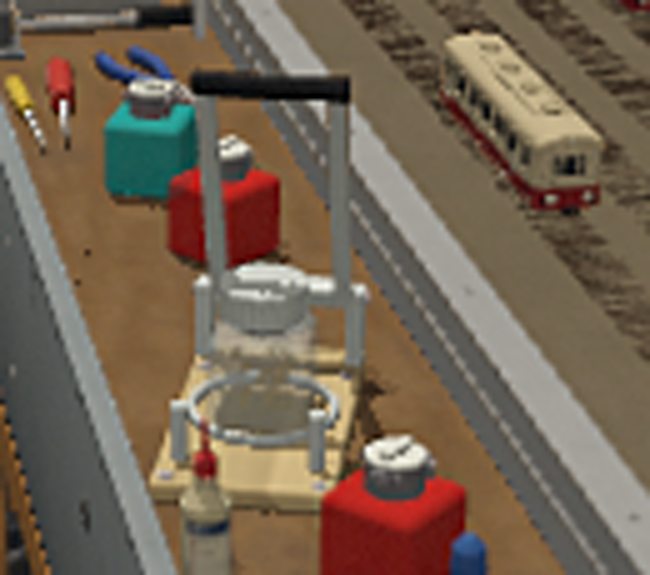

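```bash
python3 - <<'E'
from h import *
C=cam('top'); z4=lambda a,b:(280+a/4-.375,165+b/4-.375)
for n,(a,b),z in [('cornerhn',(128,208),12),('hf',(180,85),12),('ff',(397,172),12),('fn',(355,290),12),('bar1',(270,78),200),('bar2',(232,193),200),('rim',(265,190),18),('hingeN',(147,203),50),('hingeF',(188,88),50)]:
    print(n,onz(C,*z4(a,b),z))
S=cam('side'); z5=lambda a,b:(270+a/5-.4,150+b/5-.4)
# bar ends side + top
for t,s in [((270,78),(347,88)),((232,193),(197,84))]:
    print(tri([ray(C,*z4(*t)),ray(S,*z5(*s))]))
print('cap',tri([ray(C,*z4(277,165)),ray(S,*z5(263,285))]))
print('oil',onz(C,*z4(470,268),60),'glue',onz(C,*z4(655,135),80),'red',onz(C,*z4(508,140),90))
E
```

```text
cornerhn [455.63676129 -46.03033275  12.        ]
hf [547.3442083  -83.61592761  12.        ]
ff [ 483.04313332 -242.83621627   12.        ]
fn [ 396.36613481 -210.8084205    12.        ]
bar1 [ 512.26316581 -138.84920842  200.        ]
bar2 [ 438.99491061 -114.76605567  200.        ]
rim [ 468.41524758 -145.59578764   18.        ]
hingeN [453.94033782 -60.26740685  50.        ]
hingeF [537.12053221 -89.05991299  50.        ]
(array([ 515.0994068 , -139.52837184,  192.12309202]), [np.float64(1.1222874071922955), np.float64(1.1222874071924973)])
(array([ 440.95975324, -115.19065119,  191.14566276]), [np.float64(0.644691902635969), np.float64(0.6446919026360194)])
cap (array([ 472.69702041, -149.56077785,   89.1375993 ]), [np.float64(2.4009106447506743), np.float64(2.4009106447507516)])
oil [ 407.47017102 -286.53615537   60.        ] glue [ 499.01791496 -415.82621268   80.        ] red [ 493.16677135 -309.97492584   90.        ]
```

Look-alikes: turquoise (215,208), red (259,200), red (404,202) in the top view. The clear jar in the plywood holder at (346,207) is the one described, and the enlarged crop confirms it: the aluminium frame leans open about 68° over it. I'll travel to a wrist view first.

```bash
python3 -m crank '[{"x":0.5,"y":-1,"z":1,"rz":-0.4,"claw":0},{"x":1.3,"y":-2.8,"z":1.8,"rz":-1.1,"claw":0},{"x":2.2,"y":-4.6,"z":2.5,"rz":-1.8,"claw":0},{"x":3.1,"y":-6.4,"z":3,"rz":-2.5,"claw":0},{"x":4,"y":-8.2,"z":3.3,"rz":-3.2,"claw":0},{"x":4.8,"y":-10,"z":3.3,"rz":-3.9,"claw":0},{"x":5.6,"y":-11.8,"z":3.3,"rz":-4.6,"claw":0},{"x":6.2,"y":-13.6,"z":3.3,"rz":-5.3,"claw":0}]'
python3 -m crank '[{"x":0.5,"y":-1.8,"rz":-0.7,"claw":0},{"x":0.9,"y":-3.6,"rz":-1.4,"claw":0},{"x":1.2,"y":-5.4,"rz":-2.1,"claw":0},{"x":1.4,"y":-7.2,"rz":-2.7,"claw":0},{"x":1.5,"y":-8.5,"rz":-3.2,"claw":0},{"x":1.57,"y":-9.5,"rz":-3.3,"claw":0},{"x":1.57,"y":-9.5,"rz":-3.3,"claw":0},{"x":1.57,"y":-9.5,"rz":-3.3,"claw":0}]'
python3 - <<'E'
from h import *
s=state();print(s['time'],s['qpos'],s['ee_pos'],s['tool_rot'],s['ft_force'])
im=snapshot('wrist');save('w1',im)
np.save('w1.npy',np.array([0])); import pickle;pickle.dump(s,open('w1.pkl','wb'))
E
```

```text
0.15 [-1.26200938  0.39899884  0.04499726  1.53759266 -0.01868859  1.20690272
 -0.05073254] [257.53652001 596.27478121 230.51536719] [[-9.18049273e-01  3.96465995e-01 -4.97305149e-04]
 [ 3.96466295e-01  9.18048218e-01 -1.39489398e-03]
 [-9.64779245e-05 -1.47774614e-03 -9.99998903e-01]] [ 0.07026858 -0.14221953  0.05877672]$[0]: bad value
$[0]: bad value
```

View pics/w1.png

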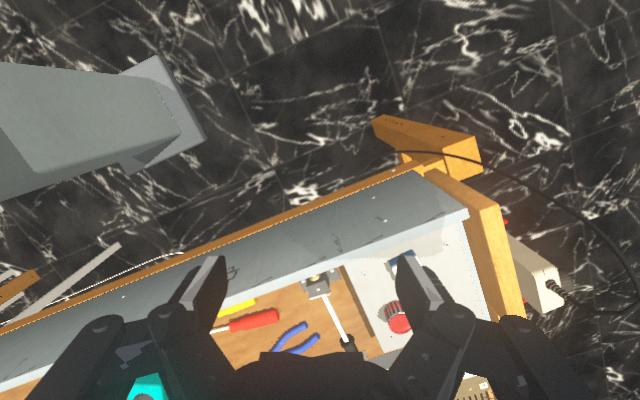

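Both calls were refused and nothing moved. Probably every key has to be given.

```bash
python3 -m crank '[{"claw":0,"x":0.5,"y":-1,"z":1,"rx":0,"ry":0,"rz":-0.4},{"claw":0,"x":1.3,"y":-2.8,"z":1.8,"rx":0,"ry":0,"rz":-1.1},{"claw":0,"x":2.2,"y":-4.6,"z":2.5,"rx":0,"ry":0,"rz":-1.8},{"claw":0,"x":3.1,"y":-6.4,"z":3,"rx":0,"ry":0,"rz":-2.5},{"claw":0,"x":4,"y":-8.2,"z":3.3,"rx":0,"ry":0,"rz":-3.2},{"claw":0,"x":4.8,"y":-10,"z":3.3,"rx":0,"ry":0,"rz":-3.9},{"claw":0,"x":5.6,"y":-11.8,"z":3.3,"rx":0,"ry":0,"rz":-4.6},{"claw":0,"x":6.2,"y":-13.6,"z":3.3,"rx":0,"ry":0,"rz":-5.3}]'
```

```text
time: 1.2
ee_pos: [444.4, 186.6, 330.4]
tool_rot: [[-0.231, 0.973, 0.001], [0.973, 0.231, 0.0], [0.0, 0.001, -1.0]]
ft_force: [1.5, -0.1, -0.1]
opening: -0.002
```

```bash
python3 -m crank '[{"claw":0,"x":0.5,"y":-1.8,"z":0,"rx":0,"ry":0,"rz":-0.7},{"claw":0,"x":0.9,"y":-3.6,"z":0,"rx":0,"ry":0,"rz":-1.4},{"claw":0,"x":1.2,"y":-5.4,"z":0,"rx":0,"ry":0,"rz":-2.1},{"claw":0,"x":1.4,"y":-7.2,"z":0,"rx":0,"ry":0,"rz":-2.7},{"claw":0,"x":1.5,"y":-8.5,"z":0,"rx":0,"ry":0,"rz":-3.2},{"claw":0,"x":1.57,"y":-9.5,"z":0,"rx":0,"ry":0,"rz":-3.3},{"claw":0,"x":1.57,"y":-9.5,"z":0,"rx":0,"ry":0,"rz":-3.3},{"claw":0,"x":1.57,"y":-9.5,"z":0,"rx":0,"ry":0,"rz":-3.3}]'
python3 - <<'E'
from h import *
import pickle
s=state();print(s['qpos'],s['ft_force'])
pickle.dump(s,open('w1.pkl','wb'));im=snapshot('wrist');save('w1',im)
E
```

```text
time: 2.2
ee_pos: [490.9, -95.1, 330.2]
tool_rot: [[0.33, 0.944, -0.0], [0.944, -0.33, 0.001], [0.001, -0.0, -1.0]]
ft_force: [0.1, -0.5, -0.0]
opening: -0.001
[-0.56677943  0.07129399  0.71895524  1.75313119 -0.04906176  1.33538178
 -0.17428982] [ 0.11923047 -0.45830062 -0.00970607]
```

View pics/w1.png

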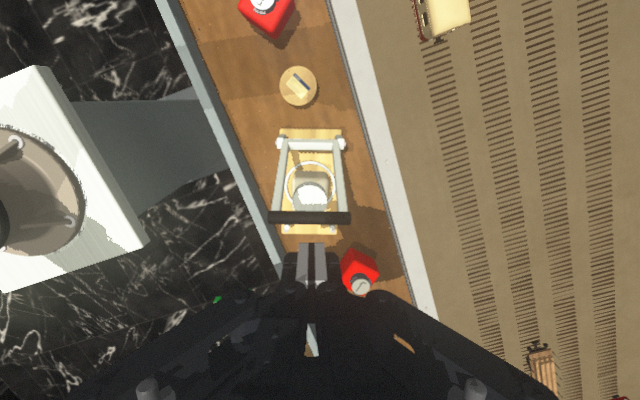

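```bash
python3 - <<'E'
from h import *
im=cv2.imread('pics/w1.png')[:,:,::-1]; save('w1z',im,5,(255,120,365,240))
E
```

```text
(no output)
```

View pics/w1z.png

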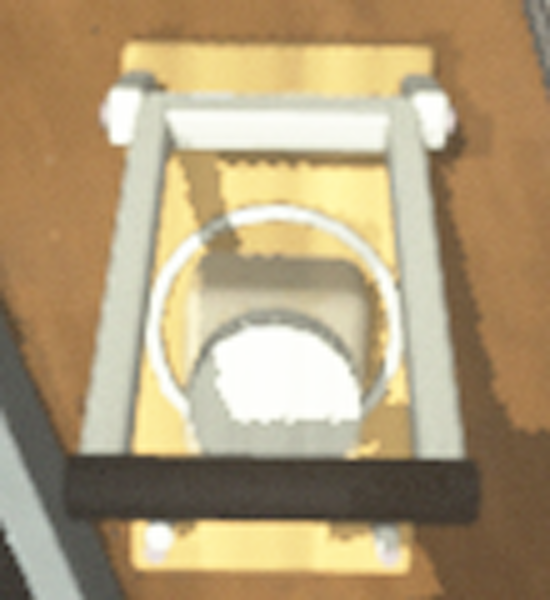

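```bash
python3 - <<'E'
from h import *
import pickle
s=pickle.load(open('w1.pkl','rb'));W=cam('wrist',s);T=cam('top')
z=lambda a,b:(255+a/5-.4,120+b/5-.4)
c=[onz(W,*z(a,b),12)[:2] for a,b in [(125,42),(435,46),(408,572),(132,568)]]
print(np.round(c,1))
m=np.mean(c,0); ydir=((c[0]+c[1])-(c[2]+c[3]));L=np.linalg.norm(ydir)/2;ydir/=2*L
xd=(c[1]-c[0]+c[2]-c[3]);Wd=np.linalg.norm(xd)/2; xd/=2*Wd
print('yaw from y',np.degrees(np.arctan2(ydir[1],ydir[0]))-90,'from x',np.degrees(np.arctan2(xd[1],xd[0])),L,Wd)
print('board centre',m,'origin',m+11*ydir,'jar',m-1*ydir)
z4=lambda a,b:(280+a/4-.375,165+b/4-.375)
b=tri([ray(W,*z(272,488)),ray(T,*z4(251,135))]);print('bar',b)
h=m+11*ydir+62*ydir
print('hinge',h,'bar rel: along y',(b[0][:2]-h)@ydir,'along x',(b[0][:2]-h)@np.array([ydir[1],-ydir[0]]),b[0][2]-50)
# rim
for a,bb in [(147,325),(403,325),(275,205)]: print('rim',onz(W,*z(a,bb),18))
E
```

```text
[[ 456.9  -44.4]
 [ 545.6  -76.7]
 [ 484.  -242.5]
 [ 395.1 -209.8]]
yaw from y -20.444455139289204 from x -20.10451806199074 176.67647239791486 94.52549068004416
board centre [ 470.42149975 -143.36446293] origin [ 474.26379061 -133.05733913] jar [ 470.07220058 -144.30147419]
bar (array([ 476.9434526 , -126.95811903,  192.5418375 ]), [np.float64(0.19865605149490753), np.float64(0.19865605149490076)])
hinge [495.92033907 -74.96264137] bar rel: along y -55.34895840790488 along x 0.38042093348672945 142.54183750180508
rim [ 432.22693435 -128.95913862   18.        ]
rim [ 509.47908061 -155.988689     18.        ]
rim [ 483.77651478 -105.78092642   18.        ]
```

The wrist view gives the board corners and the bar at row 217. The frame is about 69° open, the hinge is at (496,-75) and holder yaw is about -20.3°. Next I push the bar from behind with shut fingers.

```bash
python3 -m crank '[{"claw":0,"x":-0.14,"y":-0.14,"z":-1.5,"rx":0,"ry":0,"rz":-0.1},{"claw":0,"x":-0.14,"y":-0.14,"z":-3,"rx":0,"ry":0,"rz":-0.1},{"claw":0,"x":-0.14,"y":-0.14,"z":-4.3,"rx":0,"ry":0,"rz":-0.1},{"claw":0,"x":-0.14,"y":-0.14,"z":-5.17,"rx":0,"ry":0,"rz":-0.1},{"claw":0,"x":-0.14,"y":-0.14,"z":-5.17,"rx":0,"ry":0,"rz":-0.1},{"claw":0,"x":-0.26,"y":-0.45,"z":-5.2,"rx":0,"ry":0,"rz":-0.1},{"claw":0,"x":-0.38,"y":-0.78,"z":-5.35,"rx":0,"ry":0,"rz":-0.1},{"claw":0,"x":-0.5,"y":-1.1,"z":-5.51,"rx":0,"ry":0,"rz":-0.1}]'
```

```text
time: 3.25
ee_pos: [476.4, -130.2, 165.8]
tool_rot: [[0.348, 0.937, 0.003], [0.937, -0.348, 0.0], [0.001, 0.002, -1.0]]
ft_force: [1.9, 1.1, 0.0]
opening: -0.002
```

```bash
python3 -m crank '[{"claw":0,"x":-0.13,"y":-0.34,"z":-0.25,"rx":0,"ry":0,"rz":0},{"claw":0,"x":-0.25,"y":-0.68,"z":-0.5,"rx":0,"ry":0,"rz":0},{"claw":0,"x":-0.34,"y":-0.92,"z":-0.75,"rx":0,"ry":0,"rz":0},{"claw":0,"x":-0.43,"y":-1.16,"z":-1,"rx":0,"ry":0,"rz":0},{"claw":0,"x":-0.5,"y":-1.34,"z":-1.25,"rx":0,"ry":0,"rz":0},{"claw":0,"x":-0.56,"y":-1.52,"z":-1.5,"rx":0,"ry":0,"rz":0},{"claw":0,"x":-0.56,"y":-1.52,"z":-1.5,"rx":0,"ry":0,"rz":0}]'
python3 - <<'E'
from h import *
s=state();print(s['ft_force'])
save('s2',snapshot('side'),5,(270,140,400,255))
E
```

```text
time: 4.12
ee_pos: [458.4, -175.2, 119.4]
tool_rot: [[0.349, 0.937, -0.001], [0.937, -0.349, -0.0], [-0.001, -0.001, -1.0]]
ft_force: [0.3, -0.6, 0.4]
opening: 0.005
[ 0.2525426  -0.58531203  0.42854229]
```

View pics/s2.png

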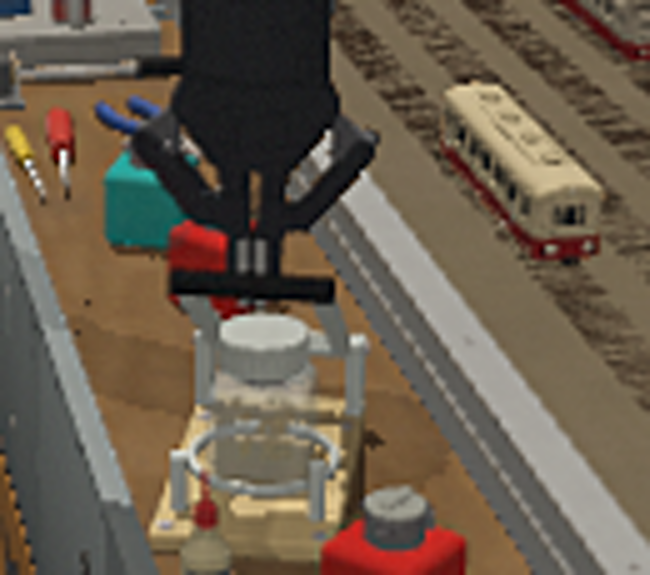

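```bash
python3 - <<'E'
from h import *
S=cam('side');yd=np.array([.347,.938])
for t in range(20,70,5):
    r=np.radians(t);d=152*np.cos(r);p=[496-.347*d,-75-.938*d,50+152*np.sin(r)]
    u=proj(S,p);print(t,(u-[270,140]+.4)*5)
E
```

```text
20 [242.36987665 361.11798751]
25 [243.96442083 334.81084323]
30 [245.85177547 308.59260702]
35 [248.01181773 282.73244071]
40 [250.42104408 257.4930566 ]
45 [253.0530306  233.12622102]
50 [255.87895474 209.86863735]
55 [258.86815865 187.93833736]
60 [261.98873281 167.53168075]
65 [265.20809936 148.82103061]
```

```bash
python3 -m crank '[{"claw":0,"x":0.07,"y":0.19,"z":0.3,"rx":0,"ry":0,"rz":0},{"claw":0,"x":0.07,"y":0.19,"z":1.35,"rx":0,"ry":0,"rz":0},{"claw":0,"x":-0.12,"y":-0.35,"z":1.4,"rx":0,"ry":0,"rz":0},{"claw":0,"x":-0.32,"y":-0.88,"z":1.35,"rx":0,"ry":0,"rz":0},{"claw":0,"x":-0.36,"y":-0.98,"z":0.8,"rx":0,"ry":0,"rz":0},{"claw":0,"x":-0.4,"y":-1.06,"z":0.4,"rx":0,"ry":0,"rz":0},{"claw":0,"x":-0.42,"y":-1.13,"z":0.03,"rx":0,"ry":0,"rz":0},{"claw":0,"x":-0.46,"y":-1.22,"z":-0.4,"rx":0,"ry":0,"rz":0},{"claw":0,"x":-0.49,"y":-1.31,"z":-0.8,"rx":0,"ry":0,"rz":0},{"claw":0,"x":-0.5,"y":-1.35,"z":-1.1,"rx":0,"ry":0,"rz":0},{"claw":0,"x":-0.51,"y":-1.38,"z":-1.4,"rx":0,"ry":0,"rz":0},{"claw":0,"x":-0.51,"y":-1.38,"z":-1.4,"rx":0,"ry":0,"rz":0}]'
python3 - <<'E'
from h import *
s=state();print(s['ft_force'])
save('s3',snapshot('side'),5,(270,140,400,255))
E
```

```text
time: 5.68
ee_pos: [438.8, -229.8, 77.9]
tool_rot: [[0.355, 0.935, -0.003], [0.935, -0.355, -0.019], [-0.019, 0.004, -1.0]]
ft_force: [-9.4, -26.4, 4.4]
opening: 0.003
[ -9.39891332 -26.35190226   4.39787704]
```

View pics/s3.png

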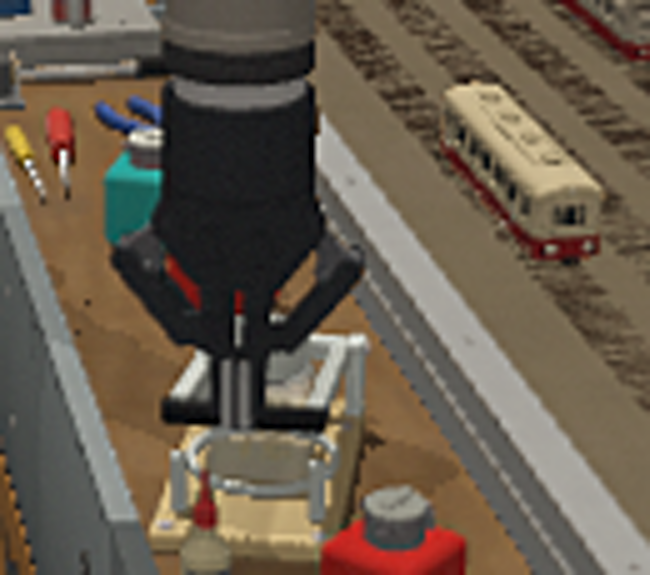

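The tip slipped over the outside of the bar: it is in front of it and there's 28 N of side force. I'll ease outward, lift clear and press again with the tip centred on the bar.

```bash
python3 -m crank '[{"claw":0,"x":-0.15,"y":-0.42,"z":0,"rx":0,"ry":0,"rz":0},{"claw":0,"x":-0.23,"y":-0.65,"z":0.2,"rx":0,"ry":0,"rz":0},{"claw":0,"x":-0.23,"y":-0.65,"z":1,"rx":0,"ry":0,"rz":0},{"claw":0,"x":-0.23,"y":-0.65,"z":1.7,"rx":0,"ry":0,"rz":0},{"claw":0,"x":0,"y":0,"z":1.7,"rx":0,"ry":0,"rz":0},{"claw":0,"x":0.035,"y":0.09,"z":1.5,"rx":0,"ry":0,"rz":0},{"claw":0,"x":0.035,"y":0.09,"z":1,"rx":0,"ry":0,"rz":0},{"claw":0,"x":0.035,"y":0.09,"z":0.7,"rx":0,"ry":0,"rz":0}]'
python3 - <<'E'
from h import *
s=state();print(s['ft_force'])
save('s4',snapshot('side'),5,(270,140,400,255))
E
```

```text
time: 6.72
ee_pos: [443.6, -213.5, 97.3]
tool_rot: [[0.348, 0.937, -0.003], [0.937, -0.348, 0.0], [-0.001, -0.003, -1.0]]
ft_force: [0.2, 0.4, -0.8]
opening: -0.002
[ 0.16240676  0.38015259 -0.78107454]
```

View pics/s4.png

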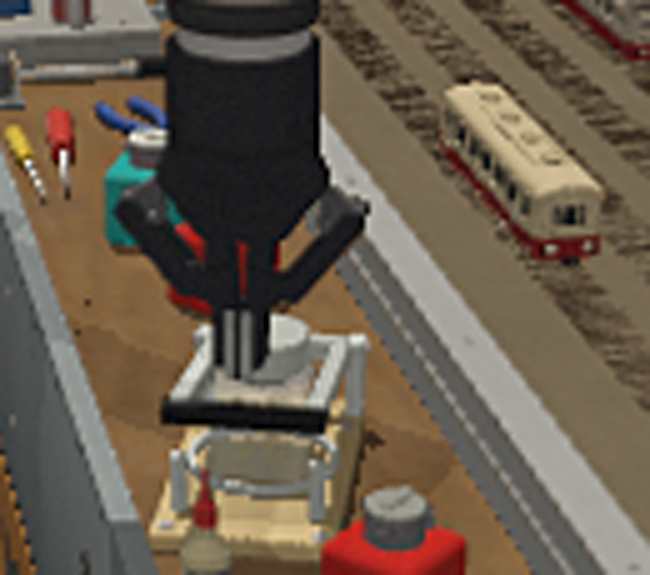

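```bash
python3 -m crank '[{"claw":0,"x":-0.01,"y":-0.03,"z":-0.4,"rx":0,"ry":0,"rz":0},{"claw":0,"x":-0.02,"y":-0.06,"z":-0.7,"rx":0,"ry":0,"rz":0},{"claw":0,"x":-0.03,"y":-0.09,"z":-1,"rx":0,"ry":0,"rz":0},{"claw":0,"x":-0.03,"y":-0.09,"z":-1.2,"rx":0,"ry":0,"rz":0},{"claw":0,"x":-0.03,"y":-0.09,"z":-1.35,"rx":0,"ry":0,"rz":0},{"claw":0,"x":-0.03,"y":-0.09,"z":-1.42,"rx":0,"ry":0,"rz":0}]'
```

```text
time: 7.52
ee_pos: [444.0, -216.2, 56.6]
tool_rot: [[0.348, 0.938, -0.0], [0.938, -0.348, 0.0], [0.0, -0.0, -1.0]]
ft_force: [-3.6, 0.1, 13.8]
opening: -0.003
```

```bash
python3 -m crank '[{"claw":0,"x":0,"y":0,"z":-0.05,"rx":0,"ry":0,"rz":0},{"claw":0,"x":0,"y":0,"z":-0.1,"rx":0,"ry":0,"rz":0},{"claw":0,"x":0,"y":0,"z":-0.1,"rx":0,"ry":0,"rz":0}]'
python3 - <<'E'
from h import *
save('s5',snapshot('side'),5,(270,140,400,255))
E
```

```text
time: 7.9
ee_pos: [444.1, -216.4, 56.1]
tool_rot: [[0.348, 0.937, 0.001], [0.937, -0.348, 0.003], [0.003, -0.0, -1.0]]
ft_force: [-8.2, 3.6, 27.1]
opening: 0.001
```

View pics/s5.png

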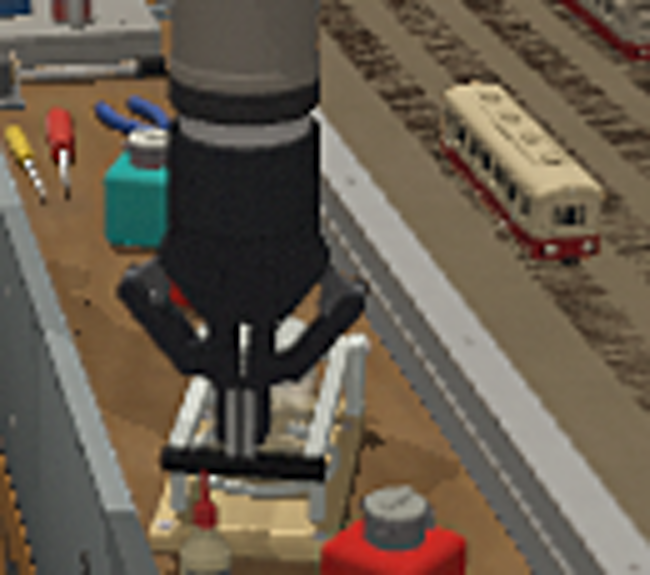

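The stop feels hard at z≈56.6 (bar top at 57, force rising to 27 N), so the frame is shut. I'll retract, open the fingers and look at the cap.

```bash
python3 -m crank '[{"claw":0,"x":0,"y":0,"z":1,"rx":0,"ry":0,"rz":0},{"claw":60,"x":0,"y":0,"z":2.8,"rx":0,"ry":0,"rz":0},{"claw":85,"x":0.25,"y":0.6,"z":4.4,"rx":0,"ry":0,"rz":0},{"claw":85,"x":0.5,"y":1.3,"z":5.7,"rx":0,"ry":0,"rz":0},{"claw":85,"x":0.58,"y":1.56,"z":5.9,"rx":0,"ry":0,"rz":0},{"claw":85,"x":0.58,"y":1.56,"z":5.9,"rx":0,"ry":0,"rz":0},{"claw":85,"x":0.58,"y":1.56,"z":5.9,"rx":0,"ry":0,"rz":0}]'
python3 - <<'E'
from h import *
import pickle
s=state();pickle.dump(s,open('w6.pkl','wb'));print(s['qpos'],s['joint_velocities'])
save('w6',snapshot('wrist')); save('s6',snapshot('side'),5,(270,140,400,255)); save('t6',snapshot('top'))
E
```

```text
time: 8.82
ee_pos: [460.0, -169.8, 229.1]
tool_rot: [[0.349, 0.937, -0.003], [0.937, -0.349, -0.0], [-0.001, -0.003, -1.0]]
ft_force: [0.6, -0.5, -1.2]
opening: 0.991
[-0.44174463  0.14859967  0.78659216  1.923712   -0.11573181  1.11776826
  0.03397006] [ 0.00410204  0.00509396  0.00268403 -0.0010028   0.00102819  0.00013597
 -0.00110912]
```

View pics/w6.png

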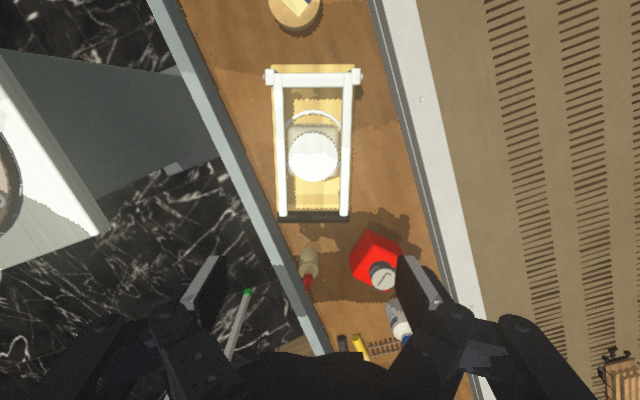

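View pics/s6.png

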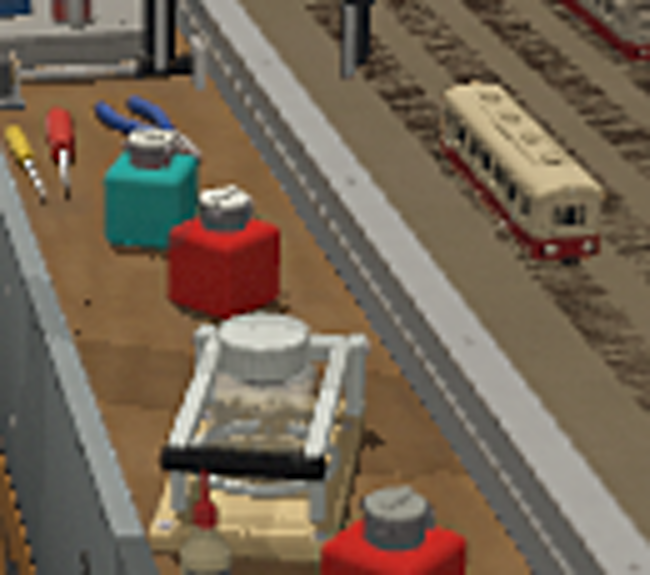

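```bash
python3 - <<'E'
from h import *
import pickle
im=cv2.imread('pics/w6.png'); 
save('w6z',im[:,:,::-1],5,(255,55,375,230))
S=cam('side')
for t in (0,2,4):
    r=np.radians(t);d=152*np.cos(r);p=[496-.347*d,-75-.938*d,50+152*np.sin(r)]
    print(t,(proj(S,p)-[270,140]+.4)*5)
g=cv2.cvtColor(im,cv2.COLOR_BGR2HSV)
m=((g[:,:,2]>235)&(g[:,:,1]<30)).astype(np.uint8)
m2=np.zeros_like(m);m2[125:190,286:341]=m[125:190,286:341]
cs,_=cv2.findContours(m2,cv2.RETR_EXTERNAL,cv2.CHAIN_APPROX_NONE)
c=max(cs,key=cv2.contourArea);(u,v),r=cv2.minEnclosingCircle(c);print(u,v,r,cv2.fitEllipse(c))
s=pickle.load(open('w6.pkl','rb'));W=cam('wrist',s)
print(onz(W,u,v,90))
e=cv2.fitEllipse(c)[0];print(onz(W,*e,90), onz(W,e[0]-24,e[1],90),onz(W,e[0]+24,e[1],90))
print('pred',proj(W,[470.1,-144.3,90]))
E
```

```text
0 [239.1852977  461.89179542]
2 [239.2656319  452.41885492]
4 [239.3993795  442.76987693]
312.5965270996094 156.96542358398438 24.554929733276367 ((312.5615539550781, 157.24093627929688), (47.341285705566406, 47.79828643798828), 132.00521850585938)
[ 469.9579111  -144.59618032   90.        ]
[ 469.83356446 -144.8350148    90.        ] [ 448.23250371 -136.80209124   90.        ] [ 491.4216519  -152.86527213   90.        ]
pred [312.62808711 156.62788251]
```

View pics/w6z.png

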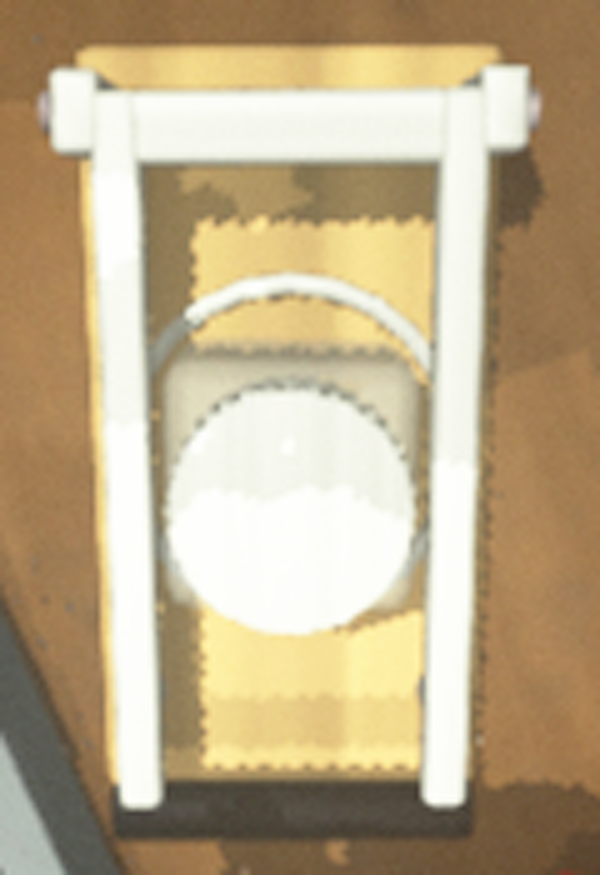

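Frame confirmed shut: bar at crop row 460 against 461.9 predicted at 0°. Two wrist views put the cap at (470,-144.7). Now I descend and grip.

```bash
python3 -m crank '[{"claw":85,"x":0.2,"y":0.5,"z":-1,"rx":0,"ry":0,"rz":0},{"claw":85,"x":0.33,"y":0.84,"z":-2.5,"rx":0,"ry":0,"rz":0},{"claw":85,"x":0.33,"y":0.84,"z":-4,"rx":0,"ry":0,"rz":0},{"claw":85,"x":0.33,"y":0.84,"z":-5.1,"rx":0,"ry":0,"rz":0},{"claw":85,"x":0.33,"y":0.84,"z":-5.55,"rx":0,"ry":0,"rz":0},{"claw":85,"x":0.33,"y":0.84,"z":-5.55,"rx":0,"ry":0,"rz":0},{"claw":85,"x":0.33,"y":0.84,"z":-5.55,"rx":0,"ry":0,"rz":0}]'
python3 - <<'E'
from h import *
save('s7',snapshot('side'),5,(270,140,400,255))
E
```

```text
time: 9.85
ee_pos: [472.3, -144.8, 65.1]
tool_rot: [[0.348, 0.937, 0.002], [0.937, -0.348, -0.0], [0.001, 0.002, -1.0]]
ft_force: [1.3, 0.3, 0.1]
opening: 0.993
```

View pics/s7.png

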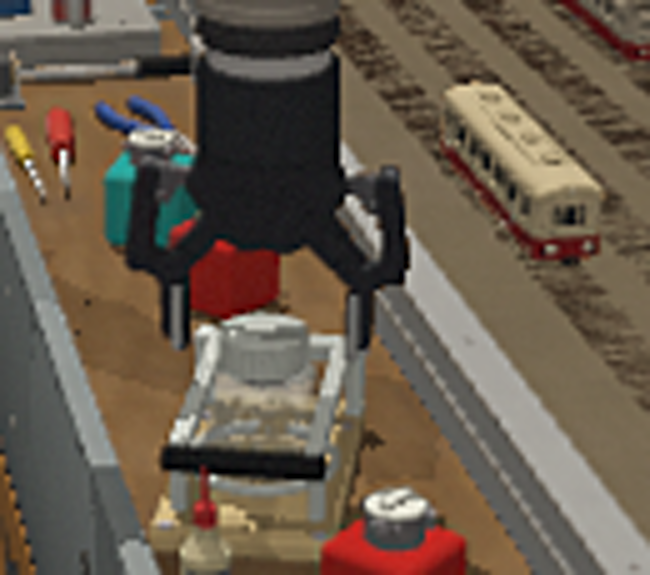

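```bash
python3 -m crank '[{"claw":85,"x":-0.07,"y":0,"z":-0.1,"rx":0,"ry":0,"rz":0},{"claw":60,"x":-0.07,"y":0,"z":-0.1,"rx":0,"ry":0,"rz":0},{"claw":60,"x":-0.07,"y":0,"z":-0.1,"rx":0,"ry":0,"rz":0},{"claw":20,"x":-0.07,"y":0,"z":-0.1,"rx":0,"ry":0,"rz":0},{"claw":20,"x":-0.07,"y":0,"z":-0.1,"rx":0,"ry":0,"rz":0},{"claw":20,"x":-0.07,"y":0,"z":-0.1,"rx":0,"ry":0,"rz":0},{"claw":20,"x":-0.07,"y":0,"z":-0.1,"rx":0,"ry":0,"rz":0}]'
python3 - <<'E'
from h import *
s=state();print(s['ft_torque'],s['opening']*85.4)
save('s8',snapshot('side'),5,(270,140,400,255))
E
```

```text
time: 10.78
ee_pos: [470.1, -144.6, 61.8]
tool_rot: [[0.348, 0.937, 0.002], [0.937, -0.348, -0.0], [0.001, 0.002, -1.0]]
ft_force: [-0.4, 0.7, 5.7]
opening: 0.536
[0.08900076 0.13808432 0.01937339] 45.789310551197225
```

View pics/s8.png

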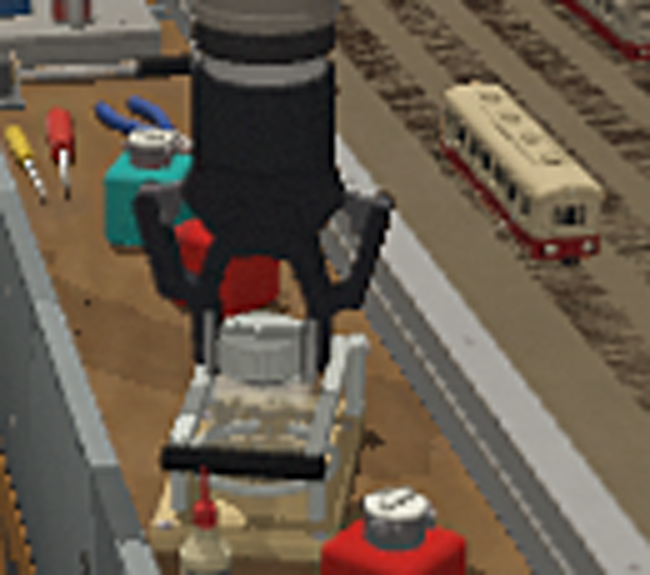

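```bash
python3 -m crank '[{"claw":20,"x":0,"y":0,"z":0,"rx":0,"ry":0,"rz":0.5},{"claw":20,"x":0,"y":0,"z":0,"rx":0,"ry":0,"rz":1},{"claw":20,"x":0,"y":0,"z":0,"rx":0,"ry":0,"rz":1.5},{"claw":20,"x":0,"y":0,"z":0,"rx":0,"ry":0,"rz":2},{"claw":20,"x":0,"y":0,"z":0,"rx":0,"ry":0,"rz":2.5},{"claw":20,"x":0,"y":0,"z":0,"rx":0,"ry":0,"rz":3},{"claw":20,"x":0,"y":0,"z":0,"rx":0,"ry":0,"rz":3},{"claw":20,"x":0,"y":0,"z":0,"rx":0,"ry":0,"rz":3}]'
python3 - <<'E'
from h import *
s=state();R=s['tool_rot'];print(s['ft_torque'],s['opening']*85.4,s['qpos'],np.degrees(np.arctan2(R[1,0],R[0,0])))
save('s9',snapshot('side'),5,(270,140,400,255))
E
```

```text
time: 11.82
ee_pos: [469.8, -145.0, 61.8]
tool_rot: [[-0.167, 0.986, 0.002], [0.986, 0.167, -0.0], [-0.001, 0.001, -1.0]]
ft_force: [-1.3, -0.7, 5.1]
opening: 0.538
[-0.14403056  0.2407236  -0.09852324] 45.930018181625556 [-0.23493359  0.37365614  0.53532458  2.08641889 -0.27742054  0.74767789
  0.64256699] 99.59420133617542
```

View pics/s9.png

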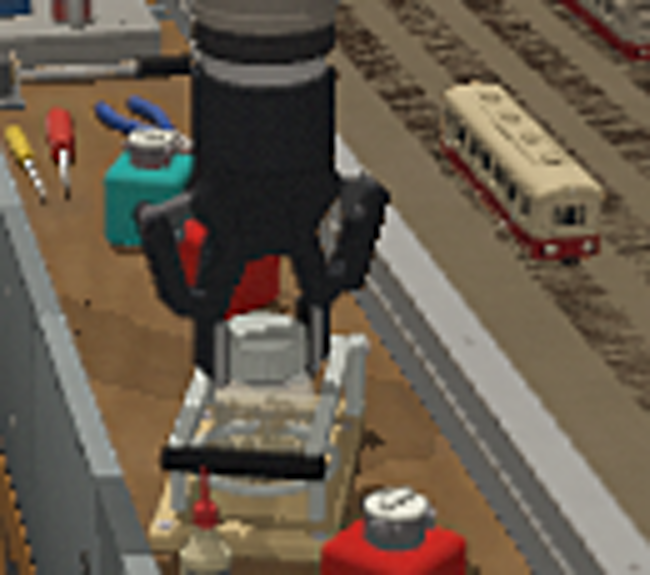

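```bash
python3 -m crank '[{"claw":20,"x":0,"y":0,"z":0,"rx":0,"ry":0,"rz":0.5},{"claw":20,"x":0,"y":0,"z":0,"rx":0,"ry":0,"rz":1},{"claw":20,"x":0,"y":0,"z":0,"rx":0,"ry":0,"rz":1.5},{"claw":20,"x":0,"y":0,"z":0,"rx":0,"ry":0,"rz":2}]'
python3 - <<'E'
from h import *
s=state();print(s['ft_torque'])
E
python3 -m crank '[{"claw":20,"x":0,"y":0,"z":0,"rx":0,"ry":0,"rz":0.5},{"claw":20,"x":0,"y":0,"z":0,"rx":0,"ry":0,"rz":1},{"claw":20,"x":0,"y":0,"z":0,"rx":0,"ry":0,"rz":1.5},{"claw":20,"x":0,"y":0,"z":0,"rx":0,"ry":0,"rz":2},{"claw":20,"x":0,"y":0,"z":0,"rx":0,"ry":0,"rz":2.1},{"claw":20,"x":0,"y":0,"z":0,"rx":0,"ry":0,"rz":2.1}]'
python3 - <<'E'
from h import *
s=state();R=s['tool_rot'];print(s['ft_torque'],s['opening']*85.4,s['qpos'],np.degrees(np.arctan2(R[1,0],R[0,0])))
save('s10',snapshot('side'),5,(270,140,400,255));import pickle;pickle.dump(s,open('w10.pkl','wb'));save('w10',snapshot('wrist'))
E
```

```text
time: 12.38
ee_pos: [469.7, -145.3, 61.8]
tool_rot: [[-0.495, 0.869, 0.002], [0.869, 0.495, -0.001], [-0.001, 0.001, -1.0]]
ft_force: [-0.3, -0.9, 6.2]
opening: 0.542
[-0.21763134  0.26731354 -0.32691956]
time: 13.12
ee_pos: [469.9, -145.6, 61.8]
tool_rot: [[-0.771, 0.636, 0.002], [0.636, 0.771, -0.001], [-0.002, 0.0, -1.0]]
ft_force: [-0.5, -2.5, 5.5]
opening: 0.537
[-0.43043862  0.21188509 -0.19318931] 45.87963365343496 [-0.09745289  0.34795114  0.36787708  2.08302861 -0.18235944  0.73825025
  1.26660086] 140.48674608005396
```

View pics/s10.png

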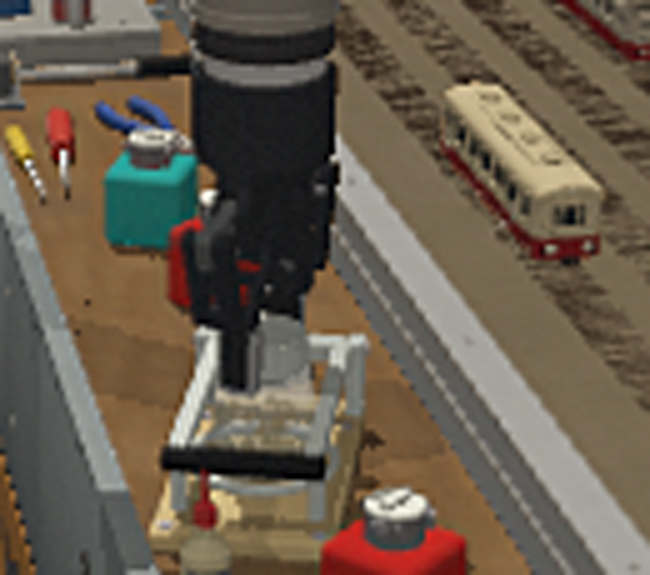

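View pics/w10.png

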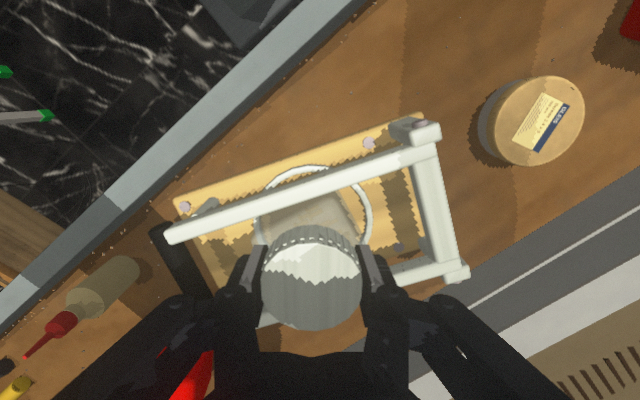

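The tool has turned 71° and the jar sits about 8° anticlockwise against the frame, so the cap is about 62° off relative to the jar. I'll test the lift gently.

```bash
python3 -m crank '[{"claw":20,"x":0,"y":0,"z":0.1,"rx":0,"ry":0,"rz":0},{"claw":20,"x":0,"y":0,"z":0.2,"rx":0,"ry":0,"rz":0},{"claw":20,"x":0,"y":0,"z":0.3,"rx":0,"ry":0,"rz":0},{"claw":20,"x":0,"y":0,"z":0.3,"rx":0,"ry":0,"rz":0}]'
```

```text
time: 13.72
ee_pos: [469.3, -144.1, 70.2]
tool_rot: [[-0.773, 0.634, 0.0], [0.634, 0.773, 0.0], [-0.0, 0.0, -1.0]]
ft_force: [0.8, -1.3, 1.3]
opening: 0.538
```

No resistance to the lift. Rising to about 37 mm in total.

```bash
python3 -m crank '[{"claw":20,"x":0,"y":0,"z":0.2,"rx":0,"ry":0,"rz":0},{"claw":20,"x":0,"y":0,"z":0.4,"rx":0,"ry":0,"rz":0},{"claw":20,"x":0,"y":0,"z":0.6,"rx":0,"ry":0,"rz":0},{"claw":20,"x":0,"y":0,"z":0.8,"rx":0,"ry":0,"rz":0},{"claw":20,"x":0,"y":0,"z":0.95,"rx":0,"ry":0,"rz":0},{"claw":20,"x":0,"y":0,"z":0.95,"rx":0,"ry":0,"rz":0},{"claw":20,"x":0,"y":0,"z":0.95,"rx":0,"ry":0,"rz":0},{"claw":20,"x":0,"y":0,"z":0.95,"rx":0,"ry":0,"rz":0}]'
python3 - <<'E'
from h import *
s=state();print(s['ft_torque'],s['opening']*85.4,s['joint_velocities'])
save('s11',snapshot('side'),5,(270,140,400,255));import pickle;pickle.dump(s,open('w11.pkl','wb'));save('w11',snapshot('wrist'));save('t11',snapshot('top'),4,(280,165,480,250))
E
```

```text
time: 14.72
ee_pos: [468.9, -144.2, 98.2]
tool_rot: [[-0.773, 0.634, -0.0], [0.634, 0.773, 0.0], [0.0, -0.0, -1.0]]
ft_force: [0.2, 0.1, -0.4]
opening: 0.541
[-0.0487596   0.01256019 -0.01810258] 46.22958202468241 [ 0.00067237 -0.00169986  0.00137099 -0.00128288  0.00085662 -0.00192849
 -0.00065353]
```

View pics/s11.png

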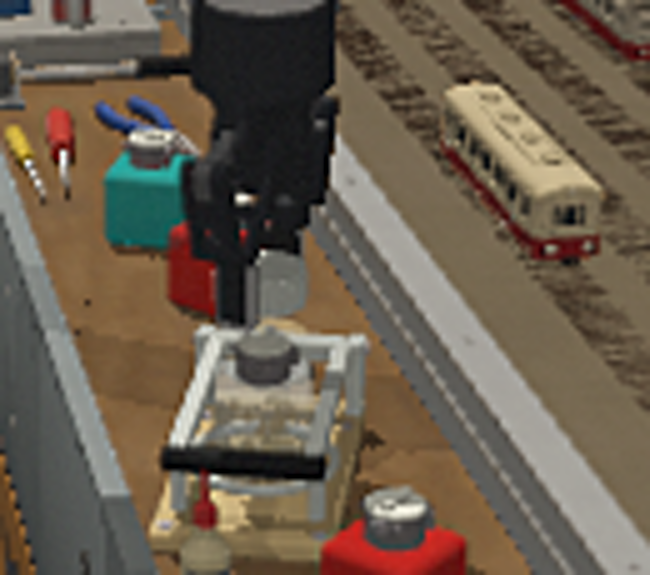

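View pics/w11.png

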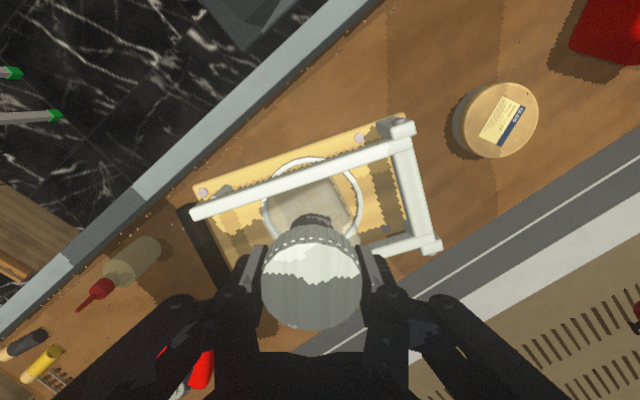

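View pics/t11.png

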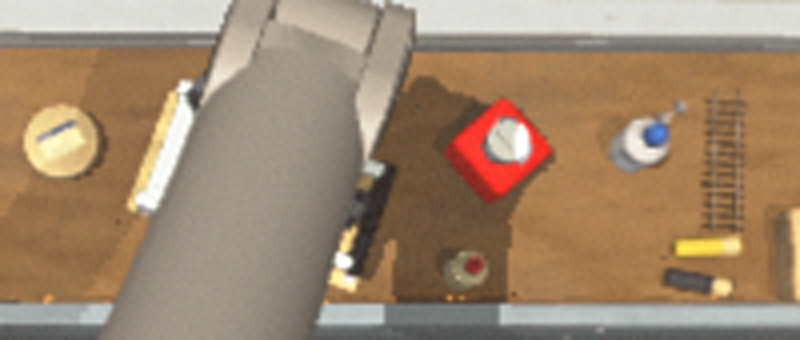

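The side view shows the cap off, with the plug still on the neck, the jar in its rim and the bar still at row 460. Tool rise is 36.4 mm, which leaves about 20 mm of clear air. Bottles and tin are at the same pixels as before.

```bash
python3 - <<'E'
from h import *
print(arm.hand_in()); s=state(); print(s['time'],s['ee_pos'],s['opening'])
E
```

```text
the job is handed in; nothing more can be done
None
the job is handed in; nothing more can be done
```

The frame is shut over the jar, and the arm is holding the unscrewed cap level above it. The job was handed in at about 14.9 s.

**What I did:** I pushed the frame shut with closed fingers, up to a hard stop (tip at z ≈ 56.6 mm, up to 27 N). I then gripped the cap and turned it about 71° anticlockwise. The jar itself turned about 8° before the frame held it, so the cap turned about 62° relative to the jar. I estimated that jar angle by eye from the picture. The cap then lifted off freely.

**Last checks:**
- **Frame:** in the side view the bar is at row 460, against 461.9 predicted for fully shut.
- **Cap:** it rose 36.4 mm, about 20 mm clear of the plug, and was still, with almost no force on the wrist. The tool is level and about 1 mm off the jar's centre.
- **Surroundings:** the plug and jar are still in place. The two bottles and the tin are at the same pixels as before in the top view.

**What went wrong:**
- During the first downward push the fingertip slipped over the outside of the bar, with about 28 N of side force. I backed off, centred the tip on the bar and pressed again, with no visible harm.
- My first move call was refused because it left out some keys.
- The fingers read an opening of about 46 mm on the 48 mm cap.

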